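# Latch the lid of an insulated food carrier

## Task

The insulated food carrier is packed and its far end is already latched; close the draw latch that still hangs open on its other end. Lift the wire loop over the keeper on the lid so that its cross bar sits down behind the keeper's lip, then press the lever down over centre until it lies fully home and the lid is drawn tight. Work by feel: while you hold the loop do not press it against the keeper or lid with more than about 1 kg, never lean on the lever or carrier with more than 2.5 kg, and leave the kitchenware around it where it stands.

Things in the scene. Friction and masses are not known exactly. Their poses are not given: they have to be found in the camera images.
- carrier: Insulated grey plastic food carrier, 330 wide (its x) x 400 long (its y) x 178 high with lid, too heavy to move. Origin: centre of its underside; z up. The open latch is in the middle of its -y end wall (plane y = -200 mm; below, 'out' = away from that wall, -y); the same latch, already shut, is on the +y end. All sizes in mm.
- lever_hinge (a point): Centre of the lever's pivot pin, 24 out from the end wall, 112 above the table; the pin runs along the carrier's x. Axes as the carrier's. The lever is a steel plate 28 wide, 3 thick, from 10 to 78 from the pin; its outer face (the upper one while it stands out) is 7.5 off the pin's centre line; a bead 6 thick edges the free end.
- lever (a joint): Lever angle, rad: 0 = shut, hanging down along the wall; 1.57 = straight out; up to 2.4 = up and out. Stays where left (friction 0.08 N m). Once hooked it moves freely down to about 1.2 to 1.5, then draws the lid down: the push needed 58 mm from the pin grows to about 7 N near 0.9, is nil at dead centre (0.25 to 0.5), and from there the lever snaps home.
- lever_tip (a point): Middle of the lever's free end, 78 from the pin, on its outer face.
- loop_pivot (a point): Pivot of the wire loop on the lever, midway between the legs; it moves with the lever: at lever angle t it lies (15.5 sin t - 4.5 cos t) out and (-15.5 cos t - 4.5 sin t) up from the lever's pin.
- loop_bar (a point): Centre of the loop's cross bar (along the carrier's x), 53.5 from the loop's pivot; point z points from pivot to bar. The loop is a U of wire 5 thick, 44 wide outside, 34 inside; its pivot is a little stiff (0.025 N m), so it stays where it is put. At the start it lies folded back along the raised lever, pointing out and up; it reaches the keeper up and over.
- keeper_seat (a point): Nominal bar centre when seated in the keeper, 19.5 out; axes as the carrier's. Keeper: steel bracket 26 wide on the lid's end face: a groove 7.4 wide between an upright block (lid side, top 13 above the seat) and a lip 3 thick (outer side, rounded, top 3.5 above the seat). It is screwed on through slots and really sits up to 4 mm further in or out than this point says: feel for it.
- lid: The carrier's grey plastic lid, 330 x 400 x 30, end face flush with the carrier's wall, top 23 above keeper_seat; held at its far end (origin: lower far edge, its pivot). Unlatched it rests on its gasket, keeper_seat 154.8 above the table; latched, keeper_seat is drawn down to about 151.6. The gasket gives about 30 N per mm at the latch end.
- loop: The wire loop itself; origin at its pivot, axes as loop_bar's.
- basket: Bystander: red plastic slatted basket, 200 x 260 x 90 mm, origin under its centre. Leave alone.
- small_pan: Bystander: steel food pan, 162 x 176 x 65 mm, origin under its centre. Leave alone.
- ladle: Bystander: steel ladle lying flat, 340 long, 44 high, origin under the middle of its length (mm). Leave alone.
- bowl: Bystander: white ceramic bowl, 120 across, 55 high (mm), origin under its centre. Leave alone.
- sauce_bottle: Bystander: brown sauce bottle, 64 across, 190 high (mm), origin under its centre. Leave alone.
- cup: Bystander: steel cup, 72 across, 75 high (mm), origin under its centre. Leave alone.

How it is judged (in metres and radians):
On the way, in this order (a step that is already met when the one before it is completed fails the run):
1. the loop is hooked: its cross bar lies in the keeper's groove, below the top of the lip, while the lever is still raised (more than 1.0 rad) (y of loop_bar in the frame of keeper_seat between -0.006 and 0.006 m and z of loop_bar in the frame of keeper_seat between -0.003 and 0.0045 m and value of joint lever above 1 rad), for 0.3 s.
2. the lever is pressed over centre and home (under 0.1 rad) (value of joint lever below 0.1 rad), for 0.2 s.
At the end, for the whole second after the job is handed in: The lever lies home (within 0.1 rad of shut) and at rest, the loop's cross bar is seated in the keeper (within 6 mm in or out and 3 mm in height of the nominal seat), and the lid's latch end is drawn down (keeper seat under 153 mm above the carrier's underside) (value of joint lever below 0.1 rad and z of keeper_seat in the frame of carrier below 0.153 m and y of loop_bar in the frame of keeper_seat between -0.006 and 0.006 m and z of loop_bar in the frame of keeper_seat between -0.003 and 0.003 m and velocity of joint lever between -0.1 and 0.1 rad/s); the robot touches nothing.
It fails at once if while the robot holds or pushes the loop, the loop is jammed against the keeper or lid with more than 12 N (contact force between the fingers and loop above 1 N and contact force between loop and lid above 12 N).
It fails at once if while the lever is pressed (below 1.1 rad) the robot bears on the latch, lid or carrier with more than 25 N (value of joint lever below 1.1 rad and contact force between any of the fingers, the arm and carrier above 25 N).
It fails at once if a bystander is moved by more than 30 mm (distance of any of basket, small_pan, ladle, bowl, sauce_bottle, cup from where it was at the start of the episode above 0.03 m).
It also fails if it takes over 58 s, if anything falls off the work surface, if the arm or the gripper's body presses on something with over 40 N, if the wrist force passes 120 N, or if a joint passes its speed limit or range.

## Robot

A 6-joint arm with a two-finger parallel gripper is mounted at the origin on the work surface. World frame = base frame: x ahead of the robot, y to its left, z up, the work surface at z = 0. Lengths are in mm, angles in rad, forces in N, time in s.
With the tool pointing down it reaches from about 375 to 975 mm from the base axis. Payload 3.8 kg.
Tool frame: the origin (TCP) lies on the centre line of the jaws, within the pads' length; the fingertips stand 8 mm ahead of it and the grasp point (between the pads) lies 11 mm behind it; z points along the fingers, y is the line along which they close (so a half turn about z gives the same grasp; the last joint's range is limited). The gripper opens to 88 mm and grips with 3 to 60 N. Pads are 18 mm wide; open, the fingers measure 123 mm over their backs; the gripper's body (75 mm by 187 mm) begins 45 mm behind the grasp point.
Start: joints at [1.277, 0.264, 1.604, -0, 1.274, -0.037], TCP at [171.439, 652.86, 246.706] pointing down, gripper open.
Joint ranges: [-2.63, 2.63], [-0.94, 2.18], [0.31, 2.57], [-1.31, 4.45], [0, 2.66], [-2.55, 2.55]. Speed limits (rad/s): [2.57, 2.57, 3.14, 3.14, 3.14, 3.14].

## Interface

Orientations are given as a unit quaternion [x, y, z, w].
In Python, from station import arm gives the robot as it stands. The module is installed in compiled form; this text tells all that it offers.
- The arm moves only by the tool step_arm, never from a script. Its arguments are lists of equal length, an entry for each row: "travel": the shift along the tool's x, y, z in m, a list of three; "twist": the turn about the tool's z in degrees; "claw": the opening in per cent of the stroke, from 0 (shut) to 100 (fully open). In form: {"travel": [[x, y, z], ...], "twist": [twist, ...], "claw": [claw, ...]}. A call has 1 to 8 rows; each row is the pose to reach, as a shift and turn from the pose commanded when the call began, along the tool's axes at that moment; what a row does not reach only later rows make up. A row lasts 1/8 s, in which the tool goes at most 62.5 mm and 10.7 degrees, less where a joint would pass 70% of its speed; a pose out of reach is approached as far as the arm can. A call with a gripper value outside its range is refused whole. The fingers move at their own pace and stop on an object; the grip force is fixed at half the most. Time passes only in rows, so rows that repeat a pose let the fingers close. It gives the time, the measured TCP pose, the force, the opening and the grip force at its end, in the units of the state.
- arm.sense(): the state, without advancing time (a new reading comes with each control period).
- arm.camera(name): name is "scene" or "top"; returns a dict with "frame" (480x640x3 uint8, blue, green, red), "fx", "fy", "cx", "cy" (pixels), "D" ([k1, k2, p1, p2, k3] as OpenCV has them; the pictures are not rectified), "extrinsics" (4x4, takes a point from world to camera coordinates). Camera axes: x right, y down, z forward; pixel columns grow to the right and rows downward; lengths in mm; the calibration is good to about 2 mm. A picture is of the moment at which its call begins. There is no depth.
- arm.finish_job(): hands the job in; it is judged then, once.
The state is a dict: "time_s": time; "joints": joint angles; "qd": joint speeds; "effort": joint torques, N m; "tool_pos": TCP position; "tcp_rot": TCP orientation; "wrist_force": force on the tool from outside, world axes, zero at the start; "moment": the same for the moment, N m; "grip_width": finger opening in mm; "grip_force": force on a finger pad.
Only numpy, scipy, OpenCV 4.12 (cv2) and the standard library are available. Lean on these libraries where they do the work, as an engineer would, in place of code of your own. Each camera call takes 0.05 s, during which the arm holds its last target. There are 200 camera calls.

## Working session

There is one attempt and no reset: what is moved stays moved. The work goes in short steps, Python scripts to look and compute and a tool call to move; the robot and the scene stay as the last step left them, time stands still between calls to the robot, and variables do not carry over. Pictures are saved under pics/ and viewed, at most 10 in all, crops included, and the job is handed in when it is done.

Besides the shell and the picture viewer there is one more tool, called after "Emit:" as name(argument=value, ...), one argument or row to a line, values as JSON. step_arm: Moves the arm, as the interface text tells. Its arguments: {"type":"object","properties":{"travel":{"type":"array"},"twist":{"type":"array"},"claw":{"type":"array"}},"required":["travel","twist","claw"]}

```bash
mkdir -p pics; ls; cat > h.py <<'E'
from station import arm
import numpy as np, cv2
def cam(n):
    c=arm.camera(n); c['K']=np.array([[c['fx'],0,c['cx']],[0,c['fy'],c['cy']],[0,0,1.]]); c['D']=np.array(c['D'],float); c['E']=np.array(c['extrinsics']); return c
def proj(c,P):
    E=c['E']; r,_=cv2.Rodrigues(E[:3,:3]); return cv2.projectPoints(np.array(P,float).reshape(-1,1,3),r,E[:3,3],c['K'],c['D'])[0].reshape(-1,2)
def ray(c,uv):
    n=cv2.undistortPoints(np.array(uv,float).reshape(-1,1,2),c['K'],c['D']).reshape(-1,2)
    R=c['E'][:3,:3]; o=-R.T@c['E'][:3,3]; d=np.c_[n,np.ones(len(n))]@R; return o,d
def onz(c,uv,z):
    o,d=ray(c,uv); return o+d*((z-o[2])/d[:,2])[:,None]
E
python3 - <<'E'
from h import *
for n in('scene','top'):
    c=cam(n); cv2.imwrite(f'pics/{n}0.png',c['frame']); print(n,c['fx'],c['E'].round(3).tolist())
print(arm.sense())
E
```

```text
pics
scene 517.0451378633547 [[0.29, 0.957, -0.005, -188.565], [0.775, -0.238, -0.586, -343.085], [-0.562, 0.166, -0.81, 1682.048], [0.0, 0.0, 0.0, 1.0]]
top 480.2424641257636 [[0.023, -1.0, 0.01, 8.153], [-0.991, -0.025, -0.131, 546.538], [0.131, -0.007, -0.991, 1173.817], [0.0, 0.0, 0.0, 1.0]]
{'time_s': 0.1, 'joints': array([ 1.27709803e+00,  2.64686019e-01,  1.60520941e+00, -1.19772711e-05,
        1.27369242e+00, -3.68801129e-02]), 'qd': array([ 0.00017364, -0.00299665, -0.00528176, -0.00074844,  0.00036164,
        0.00084777]), 'effort': array([-8.24862327e-04, -5.03619647e+01, -3.58072078e+01,  7.30758486e-02,
        2.34483846e-02, -5.29340616e-05]), 'tool_pos': array([171.26834144, 652.27847991, 245.52208867]), 'tcp_rot': array([ 1.28054685e-01,  9.91766607e-01, -9.84945117e-04, -1.58496167e-04]), 'wrist_force': array([-0.44061926, -0.81776887,  0.39732458]), 'moment': array([ 0.02406191, -0.00603847, -0.02242161]), 'grip_force': 0.0, 'grip_width': 88.1663722440393}
```

View pics/scene0.png

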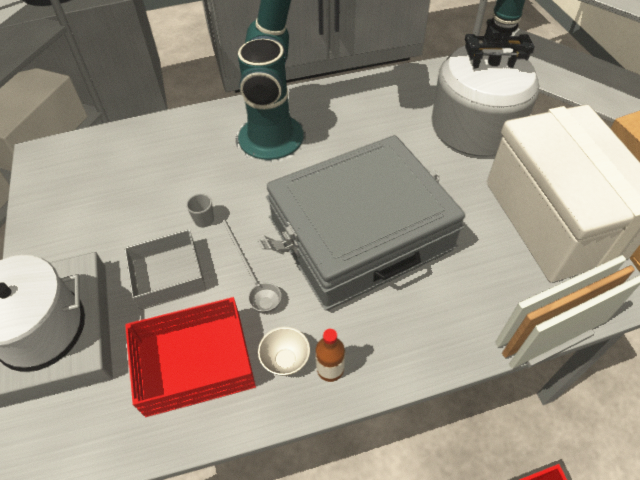

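View pics/top0.png

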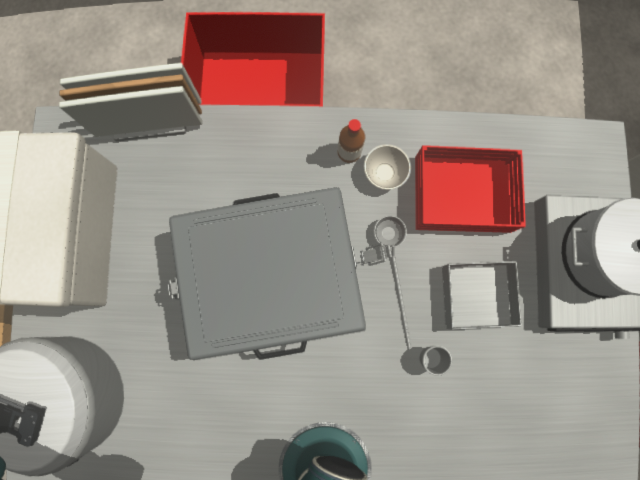

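The scene view shows the carrier at the centre, with the open latch at (275,242). In the top view the lid corners are near (170,217), (340,188), (366,329) and (189,358), and the open latch is at (372,256) with the ladle just beyond it.

```bash
cat >> h.py <<'E'
def frame(c,corn,z=177.8):
    P=onz(c,corn,z)[:,:2]  # order: a(+y,+x) b(-y,+x) c(-y,-x) d(+y,-x)
    return P
E
python3 - <<'E'
from h import *
c=cam('top'); s=cam('scene')
g=cv2.cvtColor(c['frame'],cv2.COLOR_BGR2GRAY)
for pts in [[(170,217),(340,188),(366,329),(189,358)]]:
    q=cv2.cornerSubPix(g,np.array(pts,np.float32).reshape(-1,1,2),(5,5),(-1,-1),(3,50,.01)).reshape(-1,2); print(q)
    P=onz(c,q,177.8)[:,:2]; print(P.round(1)); print([np.linalg.norm(P[i]-P[(i+1)%4]).round(1) for i in range(4)])
    print(P.mean(0), cv2.minAreaRect(P.astype(np.float32)))
gs=cv2.cvtColor(s['frame'],cv2.COLOR_BGR2GRAY)
q=np.array([(396,136),(267,190),(325,275),(465,213)]);P=onz(s,q,177.8)[:,:2];print(P.round(1),P.mean(0))
a=cv2.resize(c['frame'][215:290,330:430],(800,600),interpolation=cv2.INTER_CUBIC);cv2.imwrite('pics/topc.png',a)
a=cv2.resize(s['frame'][205:280,240:340],(800,600),interpolation=cv2.INTER_CUBIC);cv2.imwrite('pics/scenec.png',a)
E
```

```text
[[168.85721 217.23184]
 [338.30768 186.64076]
 [365.2164  329.52512]
 [188.80373 358.53766]]
[[592.2 367. ]
 [671.7 -14.8]
 [353.2 -79.6]
 [279.8 304.1]]
[np.float64(390.0), np.float64(325.0), np.float64(390.7), np.float64(318.7)]
[474.20492062 144.21788699] ((473.470703125, 144.23715209960938), (325.0191650390625, 390.633056640625), 11.502490043640137)
[[296.6 301.8]
 [386.3 -83.4]
 [672.3 -15.3]
 [602.  364.6]] [489.27319291 141.91575965]
```

View pics/topc.png

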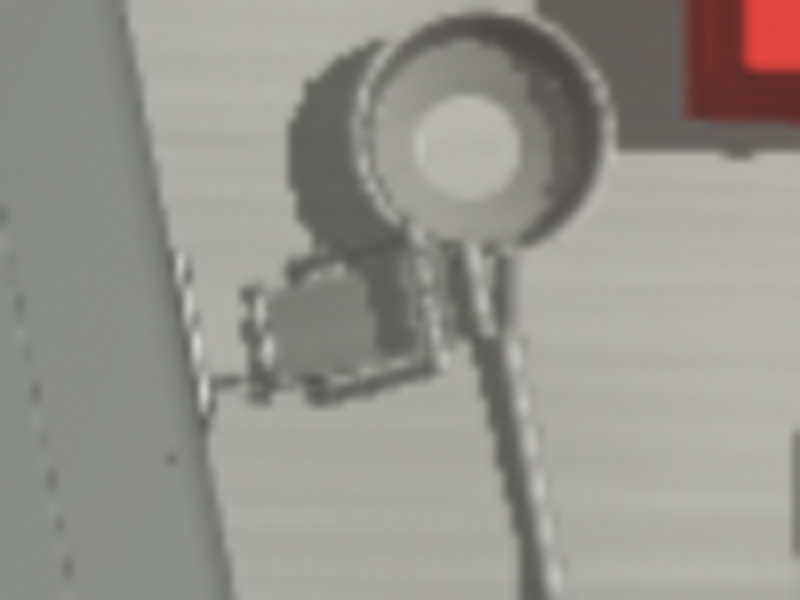

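View pics/scenec.png

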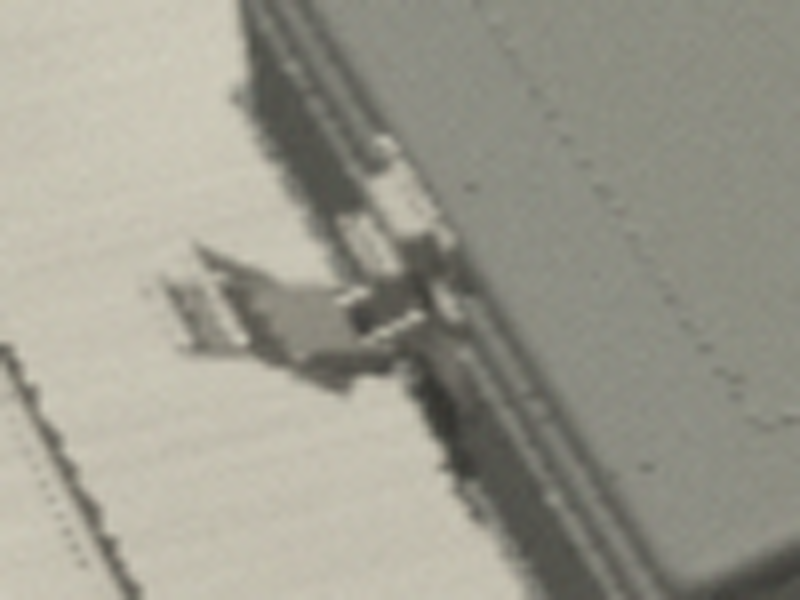

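The top crop shows the loop bar at (383.5,252.5), its legs running back to the lever, and the lever plate centred at (370,256). The scene crop shows the bar near (262.5,244.4), the lever's end near (268.5,243.8) and the keeper near (289,232).

```bash
cat >> h.py <<'E'
def tri(c1,p1,c2,p2):
    o1,d1=ray(c1,[p1]);o2,d2=ray(c2,[p2]);d1=d1[0];d2=d2[0]
    t=np.linalg.lstsq(np.c_[d1,-d2],o2-o1,rcond=None)[0];a=o1+t[0]*d1;b=o2+t[1]*d2
    return (a+b)/2,np.linalg.norm(a-b)
E
python3 - <<'E'
from h import *
c=cam('top'); s=cam('scene')
P=[[592.2,367.],[671.7,-14.8],[353.2,-79.6],[279.8,304.1]]
print(proj(s,[p+[177.8] for p in P]).round(1))
for a,b in [((383.5,252.5),(262.5,244.4)),((383.5,252.5),(268.5,243.8)),((378,254),(268.5,243.8)),((354.4,256.3),(289,232)),((366,329.),(267,190)),((338.5,187),(325,275))]:
    p,e=tri(c,a,s,b);print(p.round(1),round(e,1))
ey=np.array([-.195,.981]);ex=np.array([.981,.195]);ang=np.arctan2(.195,.981)
W=np.array([512.4,-47.2])-5*ey
def pt(out,x,z): return [*(W-ey*out+ex*x),z]
L=[]
for t in (1.8,2.0,2.2,2.4):
    # lever tip outer face; out dir
    u=np.array([np.sin(t),-np.cos(t)]); n=np.array([-np.cos(t)*-1*-1,0])
    L.append(pt(24+78*np.sin(t),0,112-78*np.cos(t)))
print(proj(c,L).round(1).tolist(),proj(s,L).round(1).tolist())
K=[pt(19.5,0,154.8),pt(24,0,112)];print(K,proj(c,K).round(1).tolist(),proj(s,K).round(1).tolist())
E
```

```text
[[464.2 209.8]
 [325.1 274.7]
 [265.6 180.5]
 [394.6 131.9]]
[ 527.1 -126.   146.7] 7.2
[ 528.4 -118.8  148.1] 7.2
[ 524.4 -112.8  140.2] 4.2
[515.8 -57.6 155.5] 5.1
[353.8 -82.4 142.5] 5.2
[671.3 -15.2 176.2] 0.2
[[394.3, 251.5], [393.2, 251.1], [390.8, 250.9], [387.1, 251.0]] [[255.6, 252.7], [256.8, 248.4], [259.1, 243.9], [262.6, 239.4]]
[[np.float64(517.1775), np.float64(-71.2345), 154.8], [np.float64(518.055), np.float64(-75.649), 112]] [[361.5, 256.1], [361.6, 257.9]] [[284.8, 233.9], [284.4, 244.8]]
```

```bash
cat >> h.py <<'E'
ey=np.array([-.195,.981]);ey/=np.linalg.norm(ey);ex=np.array([ey[1],-ey[0]])
W=np.array([513.4,-52.1])
def pt(out,x,z): return [*(W-ey*out+ex*x),z]
def loc(p): d=np.array(p[:2])-W; return np.round([-d@ey,d@ex,p[2]],1)
def pivot(t): return 24+15.5*np.sin(t)-4.5*np.cos(t),112-15.5*np.cos(t)-4.5*np.sin(t)
def tip(t,r=78,n=7.5): # outer face normal: up while straight out
    return 24+r*np.sin(t)+n*np.cos(t)*-1*-1*(-1 if 0 else 1)*(-1)*(-1) if 0 else 24+r*np.sin(t)+n*np.cos(t),112-r*np.cos(t)+n*np.sin(t)
E
python3 - <<'E'
from h import *
c=cam('top'); s=cam('scene')
for a,b in [((383.5,252.5),(268,242.5)),((388,251),(262.5,244.4)),((362.3,256.9),(284.6,243.5))]:
    p,e=tri(c,a,s,b);print(p.round(1),loc(p),round(e,1))
for t in (1.9,2.,2.1,2.2,2.3,2.4):
    o,z=tip(t); P=[pt(o,-14,z),pt(o,14,z)]
    po,pz=pivot(t)
    Q=[pt(po+53.5*np.sin(t),-20,pz-53.5*np.cos(t)),pt(po+53.5*np.sin(t),20,pz-53.5*np.cos(t))]
    f=lambda c,P,o:((proj(c,P)-o)*8).round().astype(int).tolist()
    print(t,round(o),round(z),'tip',f(c,P,(330,215)),f(s,P,(240,205)),'bar',f(c,Q,(330,215)),f(s,Q,(240,205)))
E
```

```text
[ 527.7 -118.8  152.5] [ 68.2   1.  152.5] 6.0
[ 530.8 -130.8  153.7] [ 80.6   1.7 153.7] 2.0
[519.8 -75.7 120. ] [ 24.4   1.6 120. ] 1.5
1.9 95 144 tip [[516, 336], [498, 241]] [[115, 315], [151, 382]] bar [[497, 365], [471, 230]] [[126, 322], [179, 417]]
2.0 92 151 tip [[508, 335], [489, 240]] [[123, 297], [160, 364]] bar [[493, 363], [467, 228]] [[130, 307], [183, 402]]
2.1 88 158 tip [[497, 335], [478, 239]] [[133, 279], [170, 346]] bar [[487, 363], [461, 227]] [[136, 291], [189, 387]]
2.2 83 164 tip [[483, 336], [465, 239]] [[146, 260], [183, 328]] bar [[479, 363], [452, 226]] [[144, 275], [197, 371]]
2.3 77 170 tip [[467, 337], [449, 239]] [[160, 242], [198, 309]] bar [[468, 363], [441, 225]] [[154, 259], [208, 355]]
2.4 71 175 tip [[449, 338], [430, 240]] [[177, 225], [215, 292]] bar [[455, 363], [429, 225]] [[166, 243], [220, 339]]
```

```bash
cat >> h.py <<'E'
from scipy.spatial.transform import Rotation as Ro
def go(o,x,ztip):
    s=arm.sense(); R=Ro.from_quat(s['tcp_rot']).as_matrix()
    d=R.T@(np.array(pt(o,x,ztip+8))-s['tool_pos'])
    print('go',(o,x,ztip),'travel m',(d/1000).round(4).tolist())
def st():
    s=arm.sense(); R=Ro.from_quat(s['tcp_rot']).as_matrix(); p=loc(s['tool_pos']); f=s['wrist_force']
    yaw=np.degrees(np.arctan2(R[1,1],R[0,1])); want=np.degrees(np.arctan2(ex[1],ex[0]))
    print('t',s['time_s'],'tcp out,x,ztip',p[0],p[1],round(p[2]-8,1),'yaw',round(yaw,2),'twist needed',round(yaw-want,2),'F out,x,z',np.round([-f[:2]@ey,f[:2]@ex,f[2]],2),'w',round(s['grip_width'],1),'q6',round(s['joints'][5],2))
E
python3 - <<'E'
from h import *
st(); go(90,1,200)
c=arm.camera  # ladle handle location
c=cam('top'); print([loc(p) for p in onz(c,[(390,250),(408,348),(390,232)],8)])
E
```

```text
t 0.4 tcp out,x,ztip -758.0 -198.0 238.5 yaw 75.29 twist needed 64.04 F out,x,z [ 0.42 -0.04  0.85] w 88.2 q6 -0.04
go (90, 1, 200) travel m [-0.5501, -0.6754, 0.0387]
[array([112.2,  17.6,   8. ]), array([ 110.7, -236.6,    8. ]), array([121.3,  64. ,   8. ])]
```

Emit:
step_arm(
  travel=[
    [-0.55, -0.675, 0.03],
    [-0.55, -0.675, 0.03],
    [-0.55, -0.675, 0.03],
    [-0.55, -0.675, 0.03],
    [-0.55, -0.675, 0.03],
    [-0.55, -0.675, 0.03],
    [-0.55, -0.675, 0.03],
    [-0.55, -0.675, 0.03],
  ],
  twist=[64, 64, 64, 64, 64, 64, 64, 64],
  claw=[0, 0, 0, 0, 0, 0, 0, 0],
)

```text
time_s: 1.45
tool_pos: [379.0, 196.3, 230.0]
tcp_rot: [0.634, 0.773, 0.001, 0.0]
wrist_force: [2.1, 0.2, 0.1]
grip_width: 10.5
grip_force: 0.0
```

```bash
python3 -c "
from h import *
st(); go(90,1,185)"
```

```text
t 1.45 tcp out,x,ztip -269.8 -83.4 222.0 yaw 11.31 twist needed 0.07 F out,x,z [0.24 2.14 0.06] w 10.5 q6 0.22
go (90, 1, 185) travel m [-0.3599, 0.0839, 0.037]
```

Emit:
step_arm(
  travel=[
    [-0.36, 0.084, 0.0],
    [-0.36, 0.084, 0.0],
    [-0.36, 0.084, 0.0],
    [-0.36, 0.084, 0.0],
    [-0.36, 0.084, 0.0],
    [-0.36, 0.084, 0.0],
    [-0.36, 0.084, 0.037],
    [-0.36, 0.084, 0.037],
  ],
  twist=[0, 0, 0, 0, 0, 0, 0, 0],
  claw=[0, 0, 0, 0, 0, 0, 0, 0],
)

```text
time_s: 2.45
tool_pos: [528.8, -138.6, 189.4]
tcp_rot: [0.635, 0.773, -0.001, -0.003]
wrist_force: [-0.8, 0.9, -0.2]
grip_width: 0.5
grip_force: 0.0
```

```bash
python3 -c "
from h import *
st(); go(90,1,165);go(101,1,136)"
```

```text
t 2.45 tcp out,x,ztip 87.8 -1.7 181.4 yaw 11.2 twist needed -0.04 F out,x,z [-1.06 -0.56 -0.19] w 0.5 q6 -0.5
go (90, 1, 165) travel m [-0.0022, 0.0028, 0.0164]
go (101, 1, 136) travel m [-0.0133, 0.003, 0.0454]
```

Emit:
step_arm(
  travel=[
    [-0.002, 0.002, 0.012],
    [-0.003, 0.002, 0.018],
    [-0.005, 0.002, 0.024],
    [-0.008, 0.002, 0.03],
    [-0.01, 0.002, 0.036],
    [-0.012, 0.002, 0.042],
    [-0.013, 0.002, 0.045],
    [-0.013, 0.002, 0.045],
  ],
  twist=[0, 0, 0, 0, 0, 0, 0, 0],
  claw=[0, 0, 0, 0, 0, 0, 0, 0],
)

```text
time_s: 3.45
tool_pos: [535.1, -150.7, 146.7]
tcp_rot: [0.634, 0.773, -0.0, -0.001]
wrist_force: [-0.0, 0.1, -0.3]
grip_width: 0.7
grip_force: 0.0
```

```bash
python3 - <<'E'
from h import *
st(); 
c=cam('top'); s=cam('scene')
a=cv2.resize(c['frame'][225:285,340:420],(400,300),interpolation=cv2.INTER_CUBIC)
b=cv2.resize(s['frame'][205:265,235:315],(400,300),interpolation=cv2.INTER_CUBIC);cv2.imwrite('pics/p5.png',np.hstack([a,b]))
E
```

```text
t 3.45 tcp out,x,ztip 101.0 2.1 138.7 yaw 11.27 twist needed 0.03 F out,x,z [-0.07 -0.01 -0.29] w 0.7 q6 -0.52
```

View pics/p5.png

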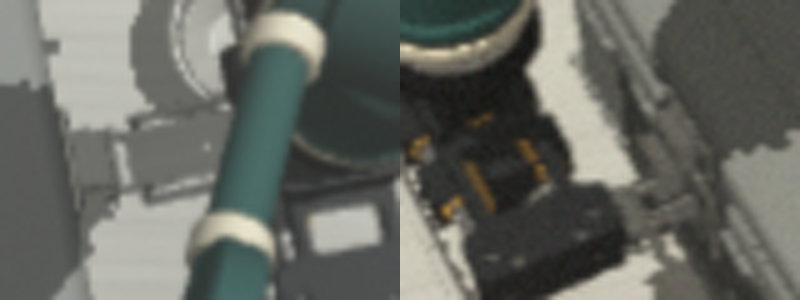

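Emit:
step_arm(
  travel=[
    [0.005, 0, -0.001],
    [0.013, 0, -0.009],
    [0.02, 0, -0.014],
    [0.027, 0, -0.018],
    [0.035, 0, -0.022],
    [0.042, 0, -0.024],
    [0.048, 0, -0.025],
    [0.053, 0, -0.025],
  ],
  twist=[0, 0, 0, 0, 0, 0, 0, 0],
  claw=[0, 0, 0, 0, 0, 0, 0, 0],
)

```text
time_s: 4.55
tool_pos: [525.4, -98.3, 172.6]
tcp_rot: [0.634, 0.773, 0.0, -0.0]
wrist_force: [0.2, -0.5, 3.9]
grip_width: 0.6
grip_force: 2.2
```

```bash
python3 - <<'E'
from h import *
st(); 
c=cam('top'); s=cam('scene');st()
a=cv2.resize(c['frame'][225:285,340:420],(400,300),interpolation=cv2.INTER_CUBIC)
b=cv2.resize(s['frame'][205:265,235:315],(400,300),interpolation=cv2.INTER_CUBIC);cv2.imwrite('pics/p6.png',np.hstack([a,b]))
E
```

```text
t 4.55 tcp out,x,ztip 47.6 2.8 164.6 yaw 11.29 twist needed 0.05 F out,x,z [0.54 0.06 3.91] w 0.6 q6 -0.43
t 4.65 tcp out,x,ztip 47.5 2.7 164.3 yaw 11.31 twist needed 0.07 F out,x,z [0.81 0.4  4.  ] w 0.9 q6 -0.43
```

View pics/p6.png

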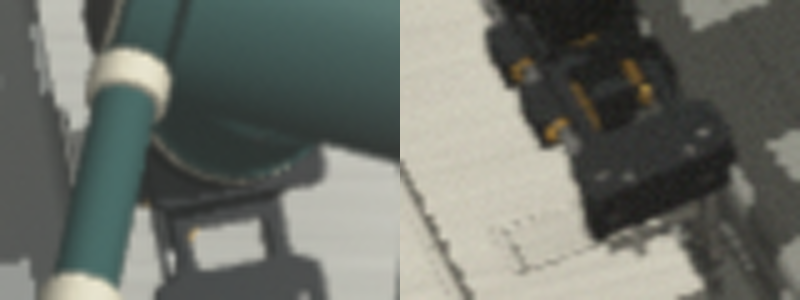

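Emit:
step_arm(
  travel=[
    [0, 0, -0.012],
    [-0.02, 0, -0.014],
    [-0.03, 0, -0.012],
    [-0.03, 0, 0.006],
    [-0.023, 0, 0.006],
    [-0.016, 0, 0.005],
    [-0.008, 0, 0.004],
    [0, 0, 0.003],
  ],
  twist=[0, 0, 0, 0, 0, 0, 0, 0],
  claw=[0, 0, 0, 0, 0, 0, 0, 0],
)

```text
time_s: 5.65
tool_pos: [525.5, -98.2, 170.0]
tcp_rot: [0.634, 0.773, 0.0, 0.0]
wrist_force: [-0.7, 0.6, -0.0]
grip_width: 0.3
grip_force: 0.3
```

```bash
python3 - <<'E'
from h import *
st(); 
E
```

```text
t 5.65 tcp out,x,ztip 47.5 2.8 162.0 yaw 11.32 twist needed 0.08 F out,x,z [-0.71 -0.61 -0.01] w 0.3 q6 -0.43
```

Emit:
step_arm(
  travel=[
    [0.004, 0, 0.001],
    [0.008, 0, 0.001],
    [0.012, 0, 0.001],
    [0.012, 0, 0.001],
  ],
  twist=[0, 0, 0, 0],
  claw=[0, 0, 0, 0],
)

```text
time_s: 6.15
tool_pos: [522.8, -86.9, 168.4]
tcp_rot: [0.634, 0.773, 0.0, -0.0]
wrist_force: [-0.1, -0.0, 0.2]
grip_width: 0.8
grip_force: 0.0
```

```bash
python3 - <<'E'
from h import *
st(); s=cam('scene');st()
b=cv2.resize(s['frame'][205:265,265:345],(800,600),interpolation=cv2.INTER_CUBIC);cv2.imwrite('pics/p7.png',b)
E
```

```text
t 6.15 tcp out,x,ztip 36.0 2.4 160.4 yaw 11.29 twist needed 0.05 F out,x,z [ 0.   -0.07  0.19] w 0.8 q6 -0.41
t 6.2 tcp out,x,ztip 36.2 2.5 160.4 yaw 11.29 twist needed 0.05 F out,x,z [ 0.22 -1.1   0.72] w 0.6 q6 -0.41
```

View pics/p7.png

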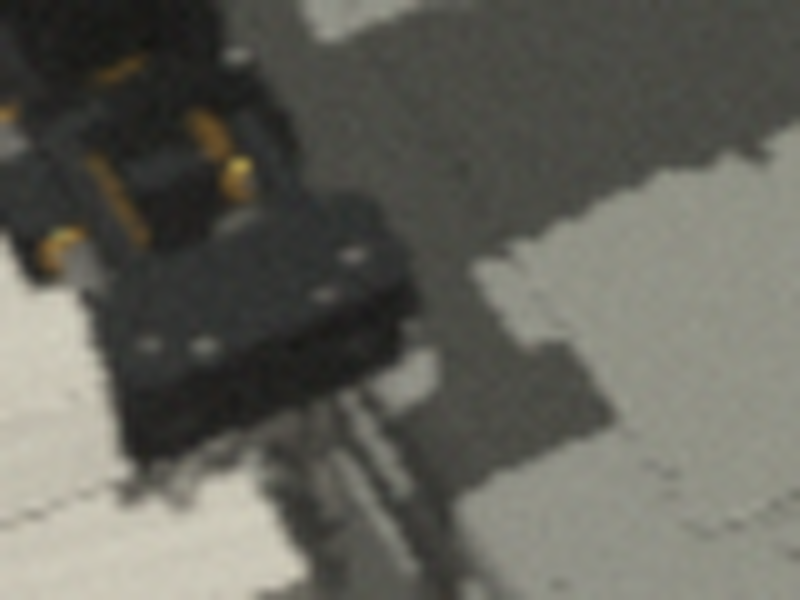

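The gripper body hides the latch in this view, so I go on by feel.

Emit:
step_arm(
  travel=[
    [0.001, 0, 0],
    [0.002, 0, 0],
    [0.003, 0, 0],
  ],
  twist=[0, 0, 0],
  claw=[0, 0, 0],
)

```text
time_s: 6.58
tool_pos: [522.6, -85.1, 168.6]
tcp_rot: [0.634, 0.773, -0.001, 0.001]
wrist_force: [1.6, -4.9, -1.0]
grip_width: 0.5
grip_force: 2.5
```

```bash
python3 -c "
from h import *
st()"
```

```text
t 6.575 tcp out,x,ztip 34.2 2.6 160.6 yaw 11.3 twist needed 0.06 F out,x,z [ 5.09  0.61 -0.95] w 0.5 q6 -0.4
```

Emit:
step_arm(
  travel=[
    [0.001, 0, 0],
    [0.002, 0, 0],
  ],
  twist=[0, 0],
  claw=[0, 0],
)

```text
time_s: 6.82
tool_pos: [522.5, -84.2, 168.8]
tcp_rot: [0.634, 0.773, -0.001, 0.002]
wrist_force: [0.6, -9.1, -0.5]
grip_width: 0.4
grip_force: 4.2
```

```bash
python3 -c "
from h import *
st()"
```

```text
t 6.825 tcp out,x,ztip 33.3 2.6 160.8 yaw 11.32 twist needed 0.08 F out,x,z [ 9.05 -1.2  -0.47] w 0.4 q6 -0.4
```

Contact builds from TCP-out of about 34.5 mm. I'll back off, then check in the first pictures whether that is the block or the lip.

Emit:
step_arm(
  travel=[
    [-0.003, 0, 0],
    [-0.003, 0, 0],
  ],
  twist=[0, 0],
  claw=[0, 0],
)

```text
time_s: 7.08
tool_pos: [522.6, -85.4, 168.5]
tcp_rot: [0.634, 0.773, 0.0, -0.0]
wrist_force: [-0.3, -3.4, -0.7]
grip_width: 0.4
grip_force: 1.2
```

```bash
python3 - <<'E'
from h import *
st()
for n in('top','scene'):
    c=cam(n); g=cv2.cvtColor(cv2.imread(f'pics/{n}0.png'),cv2.COLOR_BGR2GRAY).astype(np.float32)
    o=np.arange(-8,44,2); print(n,'out',o.tolist())
    for z in (160,):
      for x in (-18,-8,-4,0,4,8,18):
        p=proj(c,[pt(a,x,z) for a in o]).astype(np.float32)
        print(x,cv2.remap(g,p[:,0][None],p[:,1][None],1)[0].round().astype(int).tolist())
E
```

```text
t 7.075 tcp out,x,ztip 34.4 2.6 160.5 yaw 11.26 twist needed 0.02 F out,x,z [ 3.32 -0.95 -0.73] w 0.4 q6 -0.41
top out [-8, -6, -4, -2, 0, 2, 4, 6, 8, 10, 12, 14, 16, 18, 20, 22, 24, 26, 28, 30, 32, 34, 36, 38, 40, 42]
-18 [135, 131, 124, 117, 151, 144, 137, 162, 165, 165, 154, 128, 110, 108, 120, 138, 142, 139, 137, 115, 99, 98, 112, 132, 143, 144]
-8 [135, 130, 123, 115, 139, 158, 164, 169, 171, 171, 173, 166, 124, 122, 151, 157, 137, 126, 126, 126, 126, 126, 127, 127, 126, 127]
-4 [136, 131, 124, 116, 150, 180, 172, 174, 175, 174, 174, 167, 135, 116, 136, 174, 144, 129, 127, 127, 126, 127, 127, 128, 128, 128]
0 [135, 130, 123, 116, 134, 198, 177, 174, 173, 173, 171, 152, 114, 107, 129, 130, 126, 125, 125, 125, 125, 124, 126, 126, 126, 126]
4 [135, 130, 124, 115, 136, 152, 162, 172, 174, 172, 173, 169, 145, 131, 156, 161, 134, 125, 124, 123, 124, 125, 125, 125, 125, 126]
8 [135, 130, 123, 115, 150, 169, 161, 171, 174, 173, 175, 172, 159, 133, 131, 164, 142, 129, 127, 125, 124, 124, 125, 125, 125, 125]
18 [135, 131, 123, 116, 149, 141, 146, 166, 170, 170, 171, 171, 171, 171, 171, 17
[... 378 characters left out ...]
 95, 111, 130, 157, 182, 191, 193, 193]
-4 [136, 126, 128, 152, 167, 175, 182, 186, 184, 174, 151, 129, 127, 128, 128, 138, 136, 109, 98, 112, 126, 152, 177, 192, 194, 196]
0 [137, 129, 139, 158, 172, 171, 179, 185, 183, 169, 146, 135, 154, 171, 164, 152, 141, 119, 101, 111, 137, 163, 185, 194, 196, 196]
4 [135, 128, 131, 161, 172, 171, 182, 184, 183, 174, 150, 135, 148, 168, 163, 162, 155, 128, 107, 118, 145, 175, 189, 193, 195, 194]
8 [134, 129, 132, 150, 163, 173, 182, 185, 177, 162, 146, 139, 160, 171, 161, 161, 155, 131, 107, 112, 132, 158, 184, 194, 194, 192]
18 [136, 130, 134, 148, 150, 117, 92, 84, 87, 88, 94, 111, 149, 170, 170, 144, 126, 110, 108, 118, 128, 141, 143, 140, 142, 141]
```

Emit:
step_arm(
  travel=[
    [-0.006, 0, 0],
    [-0.006, 0, -0.03],
    [-0.006, -0.06, -0.06],
    [-0.006, -0.12, -0.06],
    [-0.006, -0.18, -0.06],
    [-0.006, -0.18, -0.06],
  ],
  twist=[0, 0, 0, 0, 0, 0],
  claw=[0, 0, 0, 0, 0, 0],
)

```text
time_s: 7.92
tool_pos: [343.9, -126.0, 227.9]
tcp_rot: [0.635, 0.772, 0.0, -0.0]
wrist_force: [0.5, 0.0, -0.0]
grip_width: 0.6
grip_force: 0.0
```

```bash
python3 - <<'E'
from h import *
st(); c=cam('top'); s=cam('scene')
cv2.imwrite('pics/top1.png',c['frame']);cv2.imwrite('pics/scene1.png',s['frame'])
a=cv2.resize(c['frame'][230:280,345:395],(400,400),interpolation=cv2.INTER_CUBIC)
b=cv2.resize(s['frame'][215:265,250:300],(400,400),interpolation=cv2.INTER_CUBIC);cv2.imwrite('pics/p8.png',np.hstack([a,b]))
E
```

```text
t 7.925 tcp out,x,ztip 39.5 -180.6 219.9 yaw 11.13 twist needed -0.11 F out,x,z [ 0.08  0.47 -0.03] w 0.6 q6 -0.61
```

View pics/p8.png

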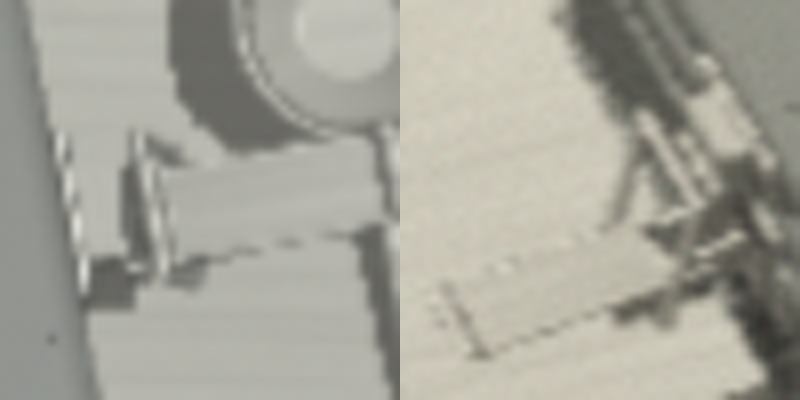

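The bar stands just outside the keeper's lip, with its centre at (364.3,256.5) in top and (283.3,234.7) in scene. The lever has dropped, and its end is at about (258,255) in scene.

```bash
python3 - <<'E'
from h import *
c=cam('top'); s=cam('scene')
for a,b in [((364.3,256.5),(283.3,234.7)),((393,252.5),(257.9,255))]:
    p,e=tri(c,a,s,b);print(loc(p),round(e,1))
for t in (1.4,1.5,1.6,1.7,1.8):
    o,z=tip(t); po,pz=pivot(t);print(t,proj(c,[pt(o,1,z)]).round(1),proj(s,[pt(o,1,z)]).round(1),'tip',round(o,1),round(z,1),'z bar at 27:',round(pz+np.sqrt(53.5**2-(po-27)**2),1))
go(85,2,175)
E
```

```text
[ 24.6  -1.2 153.4] 2.8
[ 97.2   0.  118. ] 3.3
1.4 [[393.5 252.2]] [[256.1 258.8]] tip 102.1 106.1 z bar at 27: 157.2
1.5 [[394.1 251.8]] [[255.6 257. ]] tip 102.3 114.0 z bar at 27: 158.5
1.6 [[394.4 251.4]] [[255.5 255.1]] tip 101.7 121.8 z bar at 27: 159.9
1.7 [[394.4 251.1]] [[255.6 253.1]] tip 100.4 129.5 z bar at 27: 161.4
1.8 [[394.  250.8]] [[256. 251.]] tip 98.3 137.0 z bar at 27: 163.0
go (85, 2, 175) travel m [-0.0446, 0.1782, 0.0461]
```

Emit:
step_arm(
  travel=[
    [-0.05, 0.06, 0.01],
    [-0.05, 0.12, 0.03],
    [-0.05, 0.177, 0.046],
    [-0.05, 0.177, 0.046],
    [-0.05, 0.177, 0.07],
    [-0.05, 0.177, 0.1],
    [-0.05, 0.177, 0.12],
    [-0.05, 0.177, 0.12],
  ],
  twist=[0, 0, 0, 0, 0, 0, 0, 0],
  claw=[80, 80, 80, 80, 80, 80, 80, 80],
)

```text
time_s: 9.12
tool_pos: [529.2, -139.9, 106.5]
tcp_rot: [0.634, 0.773, -0.001, -0.002]
wrist_force: [-0.9, 0.2, 0.6]
grip_width: 70.4
grip_force: 0.0
```

```bash
python3 -c "
from h import *
st()"
```

```text
t 9.125 tcp out,x,ztip 89.2 -1.7 98.5 yaw 11.33 twist needed 0.09 F out,x,z [-0.39 -0.8   0.59] w 70.4 q6 -0.5
```

Emit:
step_arm(
  travel=[
    [0, 0, 0],
    [0, 0, 0],
    [0, 0, 0],
    [0, 0, 0],
    [0, 0, 0],
    [0, 0, 0],
  ],
  twist=[0, 0, 0, 0, 0, 0],
  claw=[20, 20, 20, 20, 20, 20],
)

```text
time_s: 9.88
tool_pos: [534.0, -140.3, 109.9]
tcp_rot: [0.634, 0.773, 0.003, 0.003]
wrist_force: [7.6, 4.0, -1.2]
grip_width: 25.5
grip_force: 29.8
```

```bash
python3 -c "
from h import *
st()"
```

```text
t 9.875 tcp out,x,ztip 90.5 3.0 101.9 yaw 11.26 twist needed 0.02 F out,x,z [-2.46  8.23 -1.25] w 25.5 q6 -0.5
```

Emit:
step_arm(
  travel=[
    [0, 0.002, -0.005],
    [0, 0.003, -0.01],
    [0.001, 0.003, -0.014],
    [0.002, 0.003, -0.018],
    [0.003, 0.003, -0.02],
    [0.003, 0.003, -0.02],
  ],
  twist=[0, 0, 0, 0, 0, 0],
  claw=[20, 20, 20, 20, 20, 20],
)

```text
time_s: 10.62
tool_pos: [533.0, -134.9, 127.2]
tcp_rot: [0.634, 0.773, 0.001, -0.001]
wrist_force: [4.1, 7.1, -5.4]
grip_width: 26.2
grip_force: 30.3
```

```bash
python3 - <<'E'
from h import *
st(); c=cam('top'); s=cam('scene')
cv2.imwrite('pics/top2.png',c['frame']);cv2.imwrite('pics/scene2.png',s['frame'])
a=cv2.resize(c['frame'][230:280,345:395],(400,400),interpolation=cv2.INTER_CUBIC)
b=cv2.resize(s['frame'][215:265,260:310],(400,400),interpolation=cv2.INTER_CUBIC);cv2.imwrite('pics/p9.png',np.hstack([a,b]))
E
```

```text
t 10.625 tcp out,x,ztip 85.0 3.0 119.2 yaw 11.26 twist needed 0.02 F out,x,z [-6.13  5.36 -5.38] w 26.2 q6 -0.49
```

View pics/p9.png

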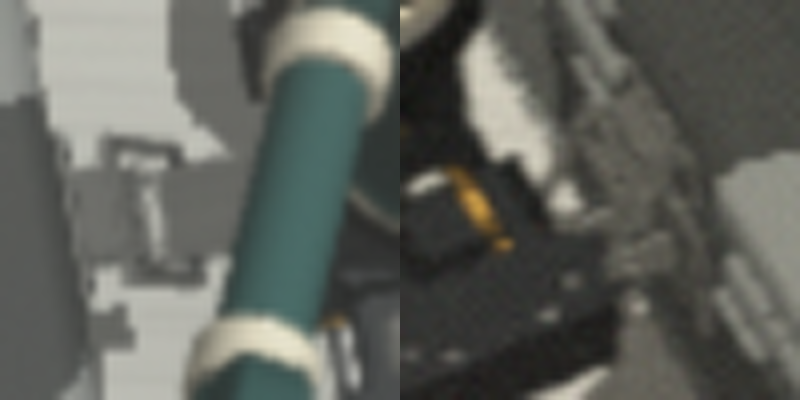

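Emit:
step_arm(
  travel=[
    [0, 0, 0],
    [0, 0, 0],
    [0, 0, 0],
    [0, 0, -0.03],
    [0, 0, -0.065],
    [0, 0, -0.065],
  ],
  twist=[0, 0, 0, 0, 0, 0],
  claw=[80, 80, 80, 80, 0, 0],
)

```text
time_s: 11.48
tool_pos: [535.3, -138.2, 197.2]
tcp_rot: [0.634, 0.773, 0.001, 0.003]
wrist_force: [0.9, 0.9, -0.2]
grip_width: 48.4
grip_force: 0.0
```

```bash
python3 -c "
from h import *
st(); go(22,2,174)
c=cam('scene');cv2.imwrite('pics/scene3.png',c['frame'])
c=cam('top');cv2.imwrite('pics/top3.png',c['frame'])"
```

```text
t 11.475 tcp out,x,ztip 88.7 4.7 189.2 yaw 11.27 twist needed 0.03 F out,x,z [-0.75  1.03 -0.16] w 48.4 q6 -0.49
go (22, 2, 174) travel m [0.0668, -0.0028, 0.0149]
```

Emit:
step_arm(
  travel=[
    [0.02, -0.002, 0.0],
    [0.045, -0.002, 0.0],
    [0.067, -0.002, 0.005],
    [0.067, -0.002, 0.012],
    [0.067, -0.002, 0.018],
    [0.067, -0.002, 0.022],
    [0.067, -0.002, 0.022],
  ],
  twist=[0, 0, 0, 0, 0, 0, 0],
  claw=[0, 0, 0, 0, 0, 0, 0],
)

```text
time_s: 12.45
tool_pos: [518.5, -73.1, 171.5]
tcp_rot: [0.634, 0.773, -0.0, 0.001]
wrist_force: [1.8, -3.4, 1.3]
grip_width: 0.3
grip_force: 1.8
```

```bash
python3 -c "
from h import *
st(); go(22,2,164)"
```

```text
t 12.45 tcp out,x,ztip 21.6 0.9 163.5 yaw 11.25 twist needed 0.01 F out,x,z [3.69 1.15 1.28] w 0.3 q6 -0.38
go (22, 2, 164) travel m [-0.0004, 0.0011, -0.0005]
```

Emit:
step_arm(
  travel=[
    [-0.002, 0.001, 0.0],
    [-0.002, 0.001, 0.001],
    [-0.002, 0.001, 0.001],
  ],
  twist=[0, 0, 0],
  claw=[0, 0, 0],
)

```text
time_s: 12.82
tool_pos: [518.8, -73.4, 170.3]
tcp_rot: [0.634, 0.773, -0.0, -0.001]
wrist_force: [-1.9, 1.0, 4.1]
grip_width: 0.3
grip_force: 1.9
```

```bash
python3 -c "
from h import *
st()"
```

```text
t 12.825 tcp out,x,ztip 22.0 1.2 162.3 yaw 11.28 twist needed 0.04 F out,x,z [-1.37 -1.65  4.13] w 0.3 q6 -0.39
```

Emit:
step_arm(
  travel=[
    [0, 0, 0.001],
    [0, 0, 0.002],
  ],
  twist=[0, 0],
  claw=[0, 0],
)

```text
time_s: 13.08
tool_pos: [518.9, -73.4, 168.5]
tcp_rot: [0.634, 0.773, -0.0, -0.0]
wrist_force: [-3.5, 1.4, 4.7]
grip_width: 0.5
grip_force: 2.5
```

```bash
python3 -c "
from h import *
st()"
```

```text
t 13.075 tcp out,x,ztip 21.9 1.2 160.5 yaw 11.29 twist needed 0.05 F out,x,z [-2.06 -3.16  4.65] w 0.5 q6 -0.39
```

Emit:
step_arm(
  travel=[
    [0, 0, 0.001],
    [0, 0, 0.0015],
  ],
  twist=[0, 0],
  claw=[0, 0],
)

```text
time_s: 13.32
tool_pos: [518.9, -73.4, 166.9]
tcp_rot: [0.634, 0.773, -0.0, -0.0]
wrist_force: [-3.0, 1.5, 6.1]
grip_width: 0.7
grip_force: 2.5
```

```bash
python3 -c "
from h import *
st()"
```

```text
t 13.325 tcp out,x,ztip 22.0 1.2 158.9 yaw 11.3 twist needed 0.05 F out,x,z [-2.03 -2.64  6.13] w 0.7 q6 -0.39
```

Emit:
step_arm(
  travel=[
    [0, 0, 0.0005],
    [0, 0, 0.0005],
    [0, 0, 0.0005],
    [0, 0, -0.02],
    [-0.03, -0.06, -0.06],
    [-0.03, -0.12, -0.06],
    [-0.03, -0.18, -0.06],
    [-0.03, -0.18, -0.06],
  ],
  twist=[0, 0, 0, 0, 0, 0, 0, 0],
  claw=[0, 0, 0, 0, 0, 0, 0, 0],
)

```text
time_s: 14.32
tool_pos: [345.9, -138.7, 226.2]
tcp_rot: [0.635, 0.772, -0.0, 0.0]
wrist_force: [0.1, -0.8, 0.6]
grip_width: -0.2
grip_force: 0.0
```

```bash
python3 - <<'E'
from h import *
st(); c=cam('top'); s=cam('scene')
a=cv2.resize(c['frame'][230:280,345:395],(400,400),interpolation=cv2.INTER_CUBIC)
b=cv2.resize(s['frame'][215:265,250:300],(400,400),interpolation=cv2.INTER_CUBIC);cv2.imwrite('pics/p10.png',np.hstack([a,b]))
go(101,2,165)
E
```

```text
t 14.325 tcp out,x,ztip 52.3 -181.2 218.2 yaw 11.14 twist needed -0.1 F out,x,z [ 0.83 -0.02  0.64] w -0.2 q6 -0.64
go (101, 2, 165) travel m [-0.048, 0.1807, 0.0542]
```

View pics/p10.png

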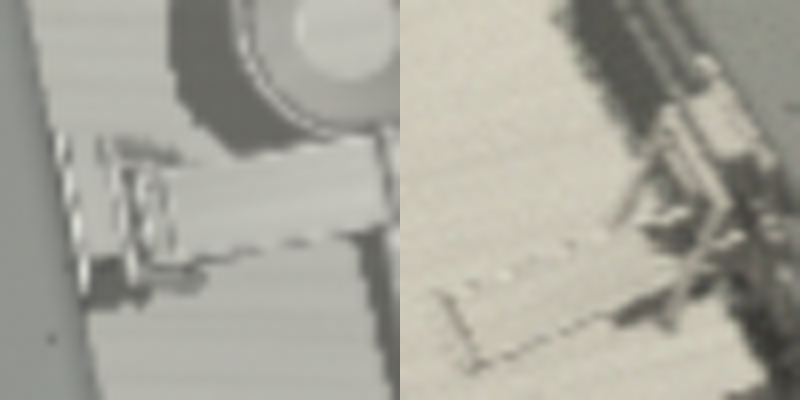

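The bar now lies in the groove behind the lip in both views, at about (361,255) in top and (287,235) in scene, and the lever stands almost straight out. Next I press the lever.

Emit:
step_arm(
  travel=[
    [-0.047, 0.06, 0.01],
    [-0.047, 0.12, 0.02],
    [-0.047, 0.18, 0.04],
    [-0.047, 0.18, 0.055],
    [-0.047, 0.18, 0.075],
    [-0.047, 0.18, 0.09],
    [-0.047, 0.18, 0.09],
  ],
  twist=[0, 0, 0, 0, 0, 0, 0],
  claw=[0, 0, 0, 0, 0, 0, 0],
)

```text
time_s: 15.3
tool_pos: [533.0, -148.6, 135.1]
tcp_rot: [0.634, 0.773, -0.001, -0.002]
wrist_force: [-0.2, 0.7, -0.7]
grip_width: 0.6
grip_force: 0.0
```

```bash
python3 -c "
from h import *
st();go(99,2,108);go(97,2,95);go(92.6,2,82.6)"
```

```text
t 15.3 tcp out,x,ztip 98.5 0.4 127.1 yaw 11.3 twist needed 0.06 F out,x,z [-0.71 -0.05 -0.66] w 0.6 q6 -0.51
go (99, 2, 108) travel m [-0.0005, 0.0016, 0.0191]
go (97, 2, 95) travel m [0.0015, 0.0017, 0.0321]
go (92.6, 2, 82.6) travel m [0.0058, 0.0017, 0.0445]
```

Emit:
step_arm(
  travel=[
    [0, 0.001, 0.007],
    [0, 0.001, 0.013],
    [0, 0.001, 0.019],
    [0.001, 0.001, 0.026],
    [0.002, 0.001, 0.032],
    [0.002, 0.001, 0.033],
  ],
  twist=[0, 0, 0, 0, 0, 0],
  claw=[0, 0, 0, 0, 0, 0],
)

```text
time_s: 16.05
tool_pos: [535.5, -147.3, 104.2]
tcp_rot: [0.634, 0.773, 0.0, 0.001]
wrist_force: [0.2, -2.7, 5.2]
grip_width: 0.1
grip_force: 2.3
```

```bash
python3 -c "
from h import *
st();go(92.6,2,82.6);go(85.6,2,71.4);go(76.5,2,61.8)"
```

```text
t 16.05 tcp out,x,ztip 97.6 3.1 96.2 yaw 11.29 twist needed 0.05 F out,x,z [ 2.68 -0.29  5.24] w 0.1 q6 -0.51
go (92.6, 2, 82.6) travel m [0.005, -0.0011, 0.0136]
go (85.6, 2, 71.4) travel m [0.0121, -0.0011, 0.0248]
go (76.5, 2, 61.8) travel m [0.0212, -0.0011, 0.0344]
```

Resistance of 5 N is building, so the loop is hooked. I carry on round the arc.

Emit:
step_arm(
  travel=[
    [0.002, 0, 0.006],
    [0.005, 0, 0.013],
    [0.008, 0, 0.019],
    [0.012, 0, 0.025],
    [0.016, 0, 0.03],
    [0.016, 0, 0.03],
  ],
  twist=[0, 0, 0, 0, 0, 0],
  claw=[0, 0, 0, 0, 0, 0],
)

```text
time_s: 16.8
tool_pos: [532.2, -131.3, 74.2]
tcp_rot: [0.634, 0.773, 0.0, 0.0]
wrist_force: [1.2, -1.2, 2.5]
grip_width: 0.3
grip_force: 1.7
```

```bash
python3 -c "
from h import *
st();go(76.5,2,61.8);go(71.2,2,57.7);go(65.6,2,54)"
```

```text
t 16.8 tcp out,x,ztip 81.4 3.0 66.2 yaw 11.29 twist needed 0.05 F out,x,z [1.44 0.97 2.52] w 0.3 q6 -0.48
go (76.5, 2, 61.8) travel m [0.0049, -0.001, 0.0044]
go (71.2, 2, 57.7) travel m [0.0102, -0.001, 0.0085]
go (65.6, 2, 54) travel m [0.0158, -0.001, 0.0122]
```

Emit:
step_arm(
  travel=[
    [0.005, 0, 0.005],
    [0.01, 0, 0.009],
    [0.016, 0, 0.013],
    [0.016, 0, 0.013],
  ],
  twist=[0, 0, 0, 0],
  claw=[0, 0, 0, 0],
)

```text
time_s: 17.3
tool_pos: [526.6, -114.3, 59.4]
tcp_rot: [0.634, 0.773, -0.001, -0.002]
wrist_force: [0.5, 0.2, -0.1]
grip_width: 0.9
grip_force: 0.0
```

```bash
python3 - <<'E'
from h import *
st(); c=cam('top'); s=cam('scene')
cv2.imwrite('pics/scene4.png',s['frame'])
E
```

```text
t 17.3 tcp out,x,ztip 63.6 0.9 51.4 yaw 11.32 twist needed 0.08 F out,x,z [-0.09  0.55 -0.09] w 0.9 q6 -0.46
```

Emit:
step_arm(
  travel=[
    [-0.02, 0, 0],
    [-0.025, 0, -0.03],
    [-0.025, 0, -0.09],
    [-0.025, 0, -0.15],
    [-0.025, -0.06, -0.17],
    [-0.025, -0.12, -0.17],
    [-0.025, -0.18, -0.17],
    [-0.025, -0.18, -0.17],
  ],
  twist=[0, 0, 0, 0, 0, 0, 0, 0],
  claw=[0, 0, 0, 0, 0, 0, 0, 0],
)

```text
time_s: 18.4
tool_pos: [353.8, -176.4, 230.8]
tcp_rot: [0.636, 0.772, -0.0, -0.0]
wrist_force: [-0.3, -0.3, -0.0]
grip_width: 0.6
grip_force: 0.0
```

```bash
python3 - <<'E'
from h import *
st(); c=cam('top'); s=cam('scene')
for n,k in(('top',c),('scene',s)):
    cv2.imwrite(f'pics/{n}5.png',k['frame'])
    o=np.arange(10,110,4); print(n,o.tolist())
    b=cv2.imread(f'pics/{n}1.png')
    for nm,im in(('open',b),('now',k['frame'])):
        g=cv2.cvtColor(im,cv2.COLOR_BGR2GRAY).astype(np.float32)
        for z,x in((119,0),(119,10)):
            p=proj(k,[pt(a,x,z) for a in o]).astype(np.float32); print(nm,x,cv2.remap(g,p[:,0][None],p[:,1][None],1)[0].round().astype(int).tolist())
# expected extents of shut lever tip for several angles, dark/bright profile along lever centreline heights in scene
g=cv2.cvtColor(s['frame'],cv2.COLOR_BGR2GRAY).astype(np.float32)
for t in (0,.1,.3,.5):
    P=[pt(*( (lambda q:(q[0],0,q[1]))(tip(t,r)))) for r in range(10,100,6)]
    p=proj(s,P).astype(np.float32);print(t,cv2.remap(g,p[:,0][None],p[:,1][None],1)[0].round().astype(int).tolist(),p[0].round(),p[11].round())
x0,y0=262,228
print(cv2.resize(g[y0:y0+44,x0:x0+36],None,fx=.5,fy=.5,interpolation=cv2.INTER_AREA).round().astype(int).tolist())
E
```

```text
t 18.4 tcp out,x,ztip 90.8 -180.7 222.8 yaw 11.06 twist needed -0.19 F out,x,z [ 0.23 -0.38 -0.01] w 0.6 q6 -0.72
top [10, 14, 18, 22, 26, 30, 34, 38, 42, 46, 50, 54, 58, 62, 66, 70, 74, 78, 82, 86, 90, 94, 98, 102, 106]
open 0 [184, 184, 154, 105, 130, 184, 182, 176, 176, 177, 178, 177, 178, 179, 180, 180, 181, 181, 181, 182, 182, 174, 128, 172, 184]
open 10 [181, 183, 179, 111, 121, 162, 167, 171, 172, 172, 172, 173, 173, 174, 175, 175, 176, 177, 178, 178, 179, 173, 125, 180, 183]
now 0 [186, 186, 163, 164, 155, 154, 139, 135, 136, 143, 175, 182, 182, 184, 182, 183, 183, 176, 119, 106, 146, 142, 122, 166, 184]
now 10 [183, 184, 157, 152, 173, 153, 143, 153, 169, 176, 180, 182, 183, 166, 148, 134, 125, 110, 105, 114, 156, 169, 111, 146, 182]
scene [10, 14, 18, 22, 26, 30, 34, 38, 42, 46, 50, 54, 58, 62, 66, 70, 74, 78, 82, 86, 90, 94, 98, 102, 106]
open 0 [90, 99, 125, 120, 103, 103, 164, 187, 190, 189, 190, 190, 189, 191, 191, 192, 189, 192, 189, 188, 192, 167, 169, 185, 196]
open 10 [165, 136, 133, 148, 127, 164, 190, 185, 183, 185, 183, 185, 188, 186, 189, 187, 187, 189, 190, 190
[... 1983 characters left out ...]
, 197, 179, 160, 157, 153, 137, 100, 139, 173, 194, 126, 65, 73], [198, 198, 196, 194, 193, 193, 171, 158, 157, 154, 154, 180, 193, 197, 197, 174, 83, 63], [194, 196, 196, 198, 200, 194, 166, 158, 154, 151, 178, 197, 198, 200, 200, 198, 150, 69], [198, 200, 198, 198, 197, 188, 162, 159, 158, 154, 192, 198, 198, 197, 194, 186, 144, 86], [195, 196, 196, 197, 194, 194, 170, 156, 154, 168, 196, 197, 192, 182, 128, 110, 102, 101], [199, 198, 198, 199, 198, 184, 186, 158, 154, 181, 190, 165, 126, 110, 100, 101, 100, 99], [198, 196, 196, 195, 195, 195, 190, 166, 157, 180, 116, 105, 100, 100, 101, 100, 100, 100], [195, 196, 193, 196, 196, 197, 194, 182, 173, 193, 132, 98, 98, 98, 97, 100, 103, 118]]
```

The lever rests near 0.3 rad, just short of snapping home. I go back and nudge it further in.

Emit:
step_arm(
  travel=[
    [0.008, 0.06, 0],
    [0.008, 0.12, 0.01],
    [0.008, 0.183, 0.05],
    [0.008, 0.183, 0.1],
    [0.008, 0.183, 0.15],
    [0.01, 0.183, 0.17],
    [0.015, 0.183, 0.171],
    [0.02, 0.183, 0.171],
  ],
  twist=[0, 0, 0, 0, 0, 0, 0, 0],
  claw=[0, 0, 0, 0, 0, 0, 0, 0],
)

```text
time_s: 19.5
tool_pos: [534.1, -119.7, 60.5]
tcp_rot: [0.634, 0.773, 0.0, 0.001]
wrist_force: [0.5, -0.4, 0.3]
grip_width: 0.1
grip_force: 0.0
```

```bash
python3 -c "
from h import *
st();go(62,2,52)"
```

```text
t 19.5 tcp out,x,ztip 70.3 7.2 52.5 yaw 11.32 twist needed 0.07 F out,x,z [0.47 0.46 0.32] w 0.1 q6 -0.46
go (62, 2, 52) travel m [0.0083, -0.0052, 0.0005]
```

Emit:
step_arm(
  travel=[
    [0.003, -0.003, 0],
    [0.006, -0.003, 0],
    [0.008, -0.003, 0],
    [0.009, -0.003, 0],
    [0.009, -0.003, 0],
  ],
  twist=[0, 0, 0, 0, 0],
  claw=[0, 0, 0, 0, 0],
)

```text
time_s: 20.12
tool_pos: [528.0, -111.8, 60.3]
tcp_rot: [0.634, 0.773, 0.0, 0.0]
wrist_force: [0.2, -0.5, 0.8]
grip_width: 0.6
grip_force: 0.2
```

```bash
python3 -c "
from h import *
st()"
```

```text
t 20.125 tcp out,x,ztip 61.4 2.7 52.3 yaw 11.28 twist needed 0.04 F out,x,z [0.5  0.14 0.78] w 0.6 q6 -0.45
```

Emit:
step_arm(
  travel=[
    [0.001, 0, 0],
    [0.002, 0, 0],
    [0.002, 0, 0],
  ],
  twist=[0, 0, 0],
  claw=[0, 0, 0],
)

```text
time_s: 20.5
tool_pos: [527.2, -109.6, 59.8]
tcp_rot: [0.634, 0.773, -0.0, -0.0]
wrist_force: [-0.4, 0.1, -0.0]
grip_width: 0.4
grip_force: 0.0
```

```bash
python3 -c "
from h import *
st()"
```

```text
t 20.5 tcp out,x,ztip 59.1 2.3 51.8 yaw 11.29 twist needed 0.05 F out,x,z [-0.19 -0.35 -0.03] w 0.4 q6 -0.45
```

Emit:
step_arm(
  travel=[
    [0.001, 0, 0],
    [0.002, 0, 0],
    [0.002, 0, 0],
  ],
  twist=[0, 0, 0],
  claw=[0, 0, 0],
)

```text
time_s: 20.88
tool_pos: [527.0, -107.7, 60.0]
tcp_rot: [0.634, 0.773, -0.0, -0.0]
wrist_force: [0.8, 0.3, 0.1]
grip_width: 0.1
grip_force: 0.0
```

```bash
python3 - <<'E'
from h import *
st(); s=cam('scene');g=cv2.cvtColor(s['frame'],cv2.COLOR_BGR2GRAY).astype(np.float32)
for t in (0,.1,.2,.3):
    P=[pt(*( (lambda q:(q[0],0,q[1]))(tip(t,r)))) for r in range(10,100,6)]
    p=proj(s,P).astype(np.float32);print(t,cv2.remap(g,p[:,0][None],p[:,1][None],1)[0].round().astype(int).tolist())
E
```

```text
t 20.875 tcp out,x,ztip 57.2 2.5 52.0 yaw 11.3 twist needed 0.05 F out,x,z [-0.19  0.82  0.14] w 0.1 q6 -0.45
0 [56, 68, 59, 66, 73, 48, 56, 68, 71, 54, 52, 51, 51, 52, 53]
0.1 [62, 78, 62, 50, 44, 39, 75, 134, 123, 60, 53, 53, 52, 52, 52]
0.2 [67, 87, 60, 40, 34, 32, 49, 104, 86, 53, 53, 50, 54, 51, 53]
0.3 [71, 78, 53, 39, 33, 34, 37, 35, 38, 51, 53, 52, 50, 53, 77]
```

Emit:
step_arm(
  travel=[
    [-0.02, 0, 0],
    [-0.032, 0, -0.03],
    [-0.032, 0, -0.09],
    [-0.032, 0, -0.15],
    [-0.032, -0.06, -0.17],
    [-0.032, -0.12, -0.17],
    [-0.032, -0.18, -0.17],
    [-0.032, -0.18, -0.17],
  ],
  twist=[0, 0, 0, 0, 0, 0, 0, 0],
  claw=[0, 0, 0, 0, 0, 0, 0, 0],
)

```text
time_s: 21.92
tool_pos: [353.8, -175.5, 229.9]
tcp_rot: [0.636, 0.772, -0.0, 0.0]
wrist_force: [-0.5, 0.1, 0.2]
grip_width: 0.2
grip_force: 0.0
```

```bash
python3 - <<'E'
from h import *
st(); s=cam('scene');c=cam('top');g=cv2.cvtColor(s['frame'],cv2.COLOR_BGR2GRAY).astype(np.float32)
cv2.imwrite('pics/scene6.png',s['frame'])
for t in (0,.1,.2,.3,.4):
    P=[pt(*( (lambda q:(q[0],0,q[1]))(tip(t,r)))) for r in range(10,100,6)]
    p=proj(s,P).astype(np.float32);print(t,cv2.remap(g,p[:,0][None],p[:,1][None],1)[0].round().astype(int).tolist())
x0,y0=262,228
for r in cv2.resize(g[y0:y0+48,x0:x0+36],None,fx=.5,fy=.5,interpolation=cv2.INTER_AREA).round().astype(int): print(*r)
print('top diff vs first (bystanders)')
g0=cv2.imread('pics/top0.png'); d=cv2.absdiff(g0,c['frame']).max(2); 
for n,(x,y,w,h) in dict(ladle=(370,212,90,165),bowl=(362,142,50,50),basket=(412,142,118,92),pan=(440,258,82,76)).items(): print(n,(d[y:y+h,x:x+w]>50).mean().round(3))
E
```

```text
t 21.925 tcp out,x,ztip 89.9 -180.6 221.9 yaw 11.07 twist needed -0.18 F out,x,z [-0.24 -0.48  0.19] w 0.2 q6 -0.72
0 [158, 134, 129, 130, 124, 121, 121, 122, 125, 128, 139, 160, 165, 181, 186]
0.1 [161, 144, 145, 155, 159, 165, 178, 186, 185, 195, 191, 192, 194, 194, 197]
0.2 [164, 162, 175, 186, 193, 194, 195, 201, 197, 195, 201, 199, 195, 195, 196]
0.3 [167, 178, 197, 197, 200, 196, 196, 199, 198, 198, 199, 197, 195, 191, 195]
0.4 [174, 192, 199, 197, 200, 197, 195, 201, 197, 195, 198, 197, 193, 194, 195]
202 201 200 201 200 200 184 130 92 87 92 118 180 190 168 139 140 145
198 200 200 199 199 198 195 173 118 92 158 137 150 192 186 169 131 142
200 197 195 196 198 198 200 193 140 108 170 172 141 173 191 177 160 139
198 198 198 200 201 200 200 201 174 127 140 174 162 137 164 130 156 140
200 200 201 201 202 202 203 201 200 161 122 152 173 130 104 89 108 115
200 201 201 201 201 200 202 202 200 183 128 132 181 173 108 88 90 92
198 200 200 198 200 199 198 196 196 188 148 148 114 156 122 78 132 98
198 198 197 198 196 196 199 200 200 182 154 111 94 107 111 76 133 139
196 197 198 200 201 20
[... 474 characters left out ...]
 193 193 196 199 199 199 150 118 151 193 198 174 83 63
195 194 195 197 198 200 200 198 197 196 165 118 141 198 200 197 151 71
197 199 198 197 198 196 196 197 197 196 187 137 136 193 194 185 140 88
196 197 197 198 196 198 198 199 199 196 186 164 134 171 128 110 101 102
198 198 197 198 198 196 195 196 194 193 192 185 156 152 118 100 100 100
196 196 196 195 196 194 194 196 196 198 197 192 174 187 136 102 99 100
195 195 193 196 195 197 197 198 198 197 196 193 194 197 181 118 100 119
198 198 198 198 197 195 196 195 195 196 196 197 195 195 195 157 151 188
197 197 196 196 197 194 198 195 195 195 194 194 192 194 196 196 196 197
top diff vs first (bystanders)
ladle 0.204
bowl 0.0
basket 0.0
pan 0.166
```

The lever's image now matches the 0 rad line, so it has snapped home. Nothing is touching the robot, so I hand the job in.

```bash
python3 -c "
from station import arm
print(arm.finish_job())"
```

```text
the job is handed in; nothing more can be done
None
```

I hooked the loop behind the keeper's lip, and the lever snapped home. The camera image matches the shut position, and I handed the job in at about 22 s. I did not measure the drawn-down lid height or the ladle and pan positions directly, and the hand-in returned no verdict.

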